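# Stack two culture dishes on the jar base

## Task

Load the round base of the culture jar: set the dish with the amber gel flat in the middle of the base's steel plate, then stack the dish with the dark red gel squarely on top of it, both lid up, so that the jar will fit over them. Set the dishes down rather than dropping them, and leave the dish with the green gel where it stands.

Things in the scene. Friction and masses are not known exactly. Their poses are not given: they have to be found in the camera images.
- jar_base_top (a point): centre of the top of the jar base's steel plate. The base is a round black foot 110 mm wide, 10 mm high, fixed to the bench, with an orange sealing ring, two low lugs at its rim and in the middle a flat steel plate 84 mm wide whose top (this point) is 12 mm above the bench; z up. Shelves overhang the bench from about 0.62 m ahead of the robot: swing across with the hand drawn in
- dish_amber: closed round culture dish with a clear lid over amber (yellow-orange) gel, a flat disc 50 mm in diameter and 15 mm high, about 40 g, goes on the steel plate first; it stands flat and loose on the bench, lid up. Origin at the centre of its underside, z up. Grip it across the diameter from above, in any direction
- dish_red: closed round culture dish with a clear lid over dark red gel, a flat disc 50 mm in diameter and 15 mm high, about 40 g, goes on top of the amber dish; it stands flat and loose on the bench, lid up. Origin at the centre of its underside, z up. Grip it across the diameter from above, in any direction
- dish_green: closed round culture dish with a clear lid over green gel, a flat disc 50 mm in diameter and 15 mm high, about 40 g, not wanted, to be left where it stands; it stands flat and loose on the bench, lid up. Origin at the centre of its underside, z up
Not all that is in view belongs to the job. Leave any purple look-alike of the dish_red alone.

How it is judged (in metres and radians):
On the way, in this order (a step that is already met when the one before it is completed fails the run):
1. the amber dish stands flat in the middle of the steel plate, released, the red dish not yet on it (horizontal distance between dish_amber and jar_base_top below 0.015 m and z of dish_amber in the frame of jar_base_top between -0.004 and 0.004 m and angle between dish_amber's own z axis and vertical below 0.12 rad and contact force between dish_amber and the fingers below 0.05 N and distance between dish_red and dish_amber above 0.045 m), for 0.2 s.
2. the red dish lies squarely on the amber dish, released (horizontal distance between each of dish_amber, dish_red and jar_base_top below 0.015 m and z of dish_amber in the frame of jar_base_top between -0.004 and 0.004 m and angle between each of dish_amber, dish_red's own z axis and vertical below 0.12 rad and horizontal distance between dish_red and dish_amber below 0.015 m and z of dish_red in the frame of dish_amber between 0.011 and 0.019 m and contact force between dish_red and the fingers below 0.05 N), for 0.2 s.
At the end, for the whole second after the job is handed in: The amber dish stands flat (within 7 degrees) on the steel plate, its centre within 15 mm of the plate's; the red dish lies flat on the amber dish, lid up, its centre within 15 mm both of the amber dish's centre and of the plate's; both are at rest (horizontal distance between each of dish_amber, dish_red and jar_base_top below 0.015 m and z of dish_amber in the frame of jar_base_top between -0.004 and 0.004 m and angle between each of dish_amber, dish_red's own z axis and vertical below 0.12 rad and horizontal distance between dish_red and dish_amber below 0.015 m and z of dish_red in the frame of dish_amber between 0.011 and 0.019 m and linear speed of each of dish_amber, dish_red below 0.02 m/s); the robot touches nothing.
It fails at once if the green dish is moved by more than 20 mm (distance of dish_green from where it was at the start of the episode above 0.02 m).
It fails at once if the amber dish is dropped (falls free from more than about 30 mm) (contact force between dish_amber and anything else below 0.02 N and linear speed of dish_amber above 0.8 m/s).
It fails at once if the red dish is dropped (falls free from more than about 30 mm) (contact force between dish_red and anything else below 0.02 N and linear speed of dish_red above 0.8 m/s).
It also fails if it takes over 58 s, if anything falls off the work surface, if the arm or the gripper's body presses on something with over 40 N, if the wrist force passes 120 N, or if a joint passes its speed limit or range.

## Robot

A 7-joint arm with a two-finger parallel gripper is mounted at the origin on a cart in front of the work surface, level with it; the furniture and walls round the work are solid. World frame = base frame: x ahead of the robot, y to its left, z up, the work surface at z = 0. Lengths are in mm, angles in rad, forces in N, time in s.
With the tool pointing down it reaches from about 425 to 925 mm from the base axis. Payload 6.8 kg.
Tool frame: the origin (TCP) lies midway between the tips of the shut fingers; the grasp point (between the pads) lies manip.tcp_to_grasp behind it (manip.tcp_to_grasp is the distance from the TCP to the grasp point, in mm); z points along the fingers, y is the line along which they close (so a half turn about z gives the same grasp; the last joint's range is limited). The gripper opens to 85 mm and grips with 20 to 120 N. Pads are 22 mm wide; open, the fingers measure 114 mm over their backs; the gripper's body (76 mm by 85 mm) begins 54 mm behind the grasp point. The pads swing forward as they close: fully open they stand 13 mm farther back than shut.
Start: joints at [-1.271, 0.477, 0.022, 1.555, -0.011, 1.109, -0.083], TCP at [267.697, 619.666, 231.308] pointing down, gripper open.
Joint ranges: [-2.96, 2.96], [-0.34, 2.1], [-1.41, 1.46], [0.24, 2.44], [-1.37, 4.51], [0.17, 1.92], [-2.96, 2.96]. Speed limits (rad/s): [2.39, 2.39, 3.14, 3.14, 3.14, 3.14, 3.14].

## Interface

Orientations are given as a 3x3 rotation matrix whose columns are the frame's x, y, z axes.
In Python, from bench import manip gives the robot as it stands.
- The arm moves only by the tool step_arm, never from a script. Its argument "increments" is one flat list of numbers, 6 for each row, row after row: the shift along the tool's x, y, z in m, then the turn, a rotation vector about the tool's x, y, z in degrees. In form: [tx, ty, tz, wx, wy, wz, tx, ty, tz, wx, wy, wz, ...]. A call has 1 to 12 rows; each row is the pose to reach, as a shift and turn from the pose commanded when the call began, along the tool's axes at that moment; what a row does not reach only later rows make up. A row lasts 1/8 s, in which the tool goes at most 62.5 mm and 10.7 degrees, less where a joint would pass 70% of its speed; a pose out of reach is approached as far as the arm can. A call with a gripper value outside its range is refused whole. "gripper" is the finger opening in m, from 0 to 0.0854, set as the call begins (left out, the last holds). The fingers move at their own pace and stop on an object; "grip_force" is the grip in N (left out, the last holds). Time passes only in rows, so rows that repeat a pose let the fingers close. It gives the time, the measured TCP pose, the force, the opening and the grip force at its end, in the units of the state.
- manip.get_obs(): the state, without advancing time (a new reading comes with each control period).
- manip.capture(name): name is "side" or "top"; returns the picture (384x512x3 uint8, red, green, blue); there is no depth.
- manip.camera_model(name): a dict with "fx", "fy", "cx", "cy" (pixels), "view" (4x4, takes a point from world to camera coordinates). Camera axes: x right, y down, z forward; pixel columns grow to the right and rows downward; lengths in mm; the calibration is good to about 2 mm. A picture is of the moment at which its call begins. camera_model takes no time and is no camera call.
- manip.sign_off(): hands the job in; it is judged then, once.
Trained networks look in the newest picture that a camera, given by its name, has taken for a name from the list of things; names that differ only in an ending like _2 or _b are one class to them, and where a whole thing is asked for, a point or a joint stands for the part that bears it (a point fixed in the world has none). Each returns a list of dicts, best first, with "conf" (0 to 1); they miss things now and then, are a little off and sometimes report something else, mostly with a low value. They report only what shows in the picture. A call takes as long as a camera call. They do not tell look-alikes from the thing itself.
- manip.spot_in(camera, target): "uv" ([column, row] in pixels, amid what is visible of it).
- manip.trace(camera, target): "mask" (384x512 bool, what is visible of it) and "uv" ([column, row] in pixels, amid what is visible of it).
The state is a dict: "t": time; "q": joint angles; "qd": joint speeds; "joint_efforts": joint torques, N m; "ee_pos": TCP position; "eef_rot": TCP orientation; "ft_force": force on the tool from outside, world axes, zero at the start; "torque": the same for the moment, N m; "gripper_width": opening from 0.0 (shut) to 1.0 (fully open); "grip_force": force on a finger pad.
Only numpy, scipy, OpenCV 4.12 (cv2) and the standard library are available. Lean on these libraries where they do the work, as an engineer would, in place of code of your own. Each camera call takes 0.05 s, during which the arm holds its last target. There are 200 camera calls.

## Working session

There is one attempt and no reset: what is moved stays moved. The work goes in short steps, Python scripts to look and compute and a tool call to move; the robot and the scene stay as the last step left them, time stands still between calls to the robot, and variables do not carry over. Pictures are saved under pics/ and viewed, at most 10 in all, crops included, and the job is handed in when it is done.

Besides the shell and the picture viewer there is one more tool, called after "Emit:" as name(argument=value, ...), one argument or row to a line, values as JSON. step_arm: Moves the arm, as the interface text tells. Its arguments: {"type":"object","properties":{"increments":{"type":"array"},"gripper":{"type":"number"},"grip_force":{"type":"number"}},"required":["increments"]}

```bash
mkdir -p pics; cat > h.py <<'E'
import numpy as np, cv2
from bench import manip
def ray(cam,uv):
    m=manip.camera_model(cam);V=np.array(m["view"]);R=V[:3,:3];o=-R.T@V[:3,3]
    d=R.T@np.array([(uv[0]-m["cx"])/m["fx"],(uv[1]-m["cy"])/m["fy"],1]);return o,d
def at(cam,uv,z):
    o,d=ray(cam,uv);return o+d*(z-o[2])/d[2]
def tool(p):
    s=manip.get_obs();return np.array(s["eef_rot"]).T@(np.array(p)-s["ee_pos"])
E
python3 - <<'E'
from h import *
np.set_printoptions(precision=3,suppress=True)
ims=[manip.capture(c) for c in("top","side")]
for c,i in zip(("top","side"),ims):
    cv2.imwrite(f"pics/{c}0.png",i[...,::-1]); print(c,ray(c,(256,192)))
    for t,z in(("dish_amber",15),("dish_red",15),("dish_green",15),("jar_base_top",12)):
        for r in manip.spot_in(c,t)[:4]: print(c,t,round(r["conf"],2),np.array(r["uv"]),at(c,r["uv"],z))
s=manip.get_obs();print(s,manip.tcp_to_grasp)
E
```

```text
top (array([ 367.84 ,  -40.397, 1065.308]), array([ 0.099,  0.03 , -0.995]))
top dish_amber 0.7 [261.8 205.1] [438.506 -23.246  15.   ]
top dish_red 0.65 [309.7 191.2] [ 474.299 -144.934   15.   ]
top dish_red 0.64 [302.9 229.1] [ 378.123 -127.217   15.   ]
top dish_green 0.84 [371.7 192.6] [ 471.055 -301.299   15.   ]
top jar_base_top 0.63 [174.4 202.8] [443.946 201.389  12.   ]
side (array([ -74.294, -870.87 ,  608.372]), array([ 0.447,  0.738, -0.505]))
side dish_amber 0.67 [253.4 195.9] [435.649 -16.505  15.   ]
side dish_red 0.84 [256.3 226.2] [ 374.791 -130.732   15.   ]
side dish_red 0.55 [297.  220.5] [ 464.106 -158.242   15.   ]
side jar_base_top 0.56 [217.4 167.8] [430.779 165.231  12.   ]
{'t': 0.5, 'q': array([-1.271,  0.477,  0.022,  1.555, -0.012,  1.109, -0.083]), 'qd': array([ 0.   ,  0.002,  0.001, -0.001, -0.001,  0.001, -0.   ]), 'joint_efforts': array([ -0.001, -59.581,   1.604, -28.129,   0.012,   0.002,  -0.   ]), 'ee_pos': array([267.672, 619.653, 231.284]), 'eef_rot': array([[-0.918,  0.397, -0.   ],
       [ 0.397,  0.918, -0.   ],
       [ 0.   , -0.   , -1.   ]]), 'ft_force': array([0.941, 1.016, 0.048]), 'torque': array([-0.013,  0.033, -0.035]), 'grip_force': 0.0, 'gripper_width': 0.9996213547018161} 18.700000000000003
```

View pics/top0.png

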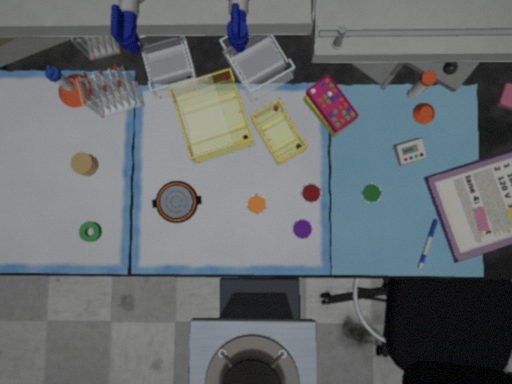

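View pics/side0.png

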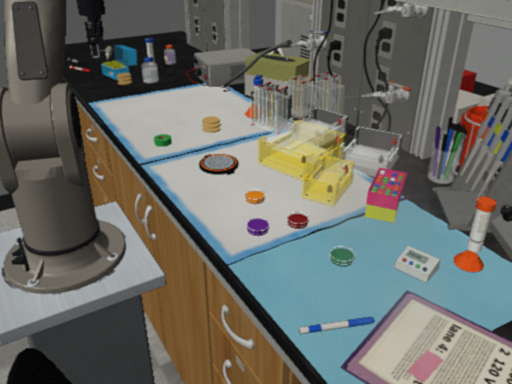

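The top view shows amber at about (257,204), red (311,192), purple (302,229), green (371,192) and the jar base (177,202). The nets' points are a few px off, so I'll refine them by colour in both views.

```bash
python3 - <<'E'
from h import *
np.set_printoptions(precision=1,suppress=True)
seeds={"top":dict(amber=(257,204),red=(311,192),purple=(302,229),green=(371,192)),
"side":dict(amber=(256,197),red=(298,220),purple=(258,227),green=(342,256))}
big=[]
for c in("top","side"):
    im=cv2.imread(f"pics/{c}0.png");hsv=cv2.cvtColor(im,cv2.COLOR_BGR2HSV)
    print(manip.camera_model(c)["fx"])
    for n,(u,v) in seeds[c].items():
        S=hsv[...,1].astype(int); h0=int(hsv[v,u,0]); dh=np.abs((hsv[...,0].astype(int)-h0+90)%180-90)
        m=((S>90)&(dh<14)).astype(np.uint8)
        k,l,st,ce=cv2.connectedComponentsWithStats(m);i=l[v,u]
        x,y,w,h=st[i][:4];mid=(x+(w-1)/2,y+(h-1)/2)
        print(c,n,st[i],ce[i],mid,at(c,ce[i],9)[:2],at(c,mid,9)[:2])
    u,v=((177,202) if c=="top" else (219,163))
    cr=im[v-35:v+35,u-35:u+35];big.append(cv2.resize(cr,(390,390),interpolation=cv2.INTER_CUBIC))
    m=((hsv[...,1]>90)&(hsv[...,0]<20)).astype(np.uint8);m[:v-28]=0;m[v+28:]=0;m[:,:u-28]=0;m[:,u+28:]=0
    ys,xs=np.nonzero(m);p=np.stack([xs,ys],1).astype(np.float32)
    e=cv2.fitEllipse(cv2.convexHull(p));print("ring ellipse",e,at(c,e[0],11)[:2])
cv2.imwrite("pics/base.png",np.hstack(big))
E
```

```text
413.6326378668987
top amber [248 196  17  17 236] [256.2 203.9] (np.float64(256.0), np.float64(204.0)) [441.9  -8.8] [441.7  -8.3]
top red [303 185  17  17 217] [310.7 192.6] (np.float64(311.0), np.float64(193.0)) [ 471.3 -148.2] [ 470.3 -148.8]
top purple [294 220  17  18 243] [302.  228.5] (np.float64(302.0), np.float64(228.5)) [ 379.7 -125.4] [ 379.7 -125.4]
top green [363 185  17  16 210] [371.2 192.6] (np.float64(371.0), np.float64(192.5)) [ 471.7 -301.5] [ 471.9 -301. ]
ring ellipse ((176.11204528808594, 201.37022399902344), (39.34501266479492, 40.327491760253906), 62.749385833740234) [447.7 197.3]
478.0032538097581
side amber [246 191  18  13 202] [254.5 196.9] (np.float64(254.5), np.float64(197.0)) [440.7 -13.1] [440.4 -13.7]
side red [288 214  20  14 211] [297.4 220.2] (np.float64(297.5), np.float64(220.5)) [ 471.  -150.4] [ 470.5 -151.6]
side purple [248 219  20  16 255] [257.3 226.2] (np.float64(257.5), np.float64(226.5)) [ 381.2 -124.3] [ 381.  -125.6]
side green [331 248  22  19 228] [341.1 254.8] (np.float64(341.5), np.float64(257.0)) [ 473.6 -298.8] [ 469.8 -304.6]
ring ellipse ((218.21336364746094, 162.6031951904297), (17.933372497558594, 37.036346435546875), 88.40296936035156) [447.8 193.6]
```

View pics/base.png

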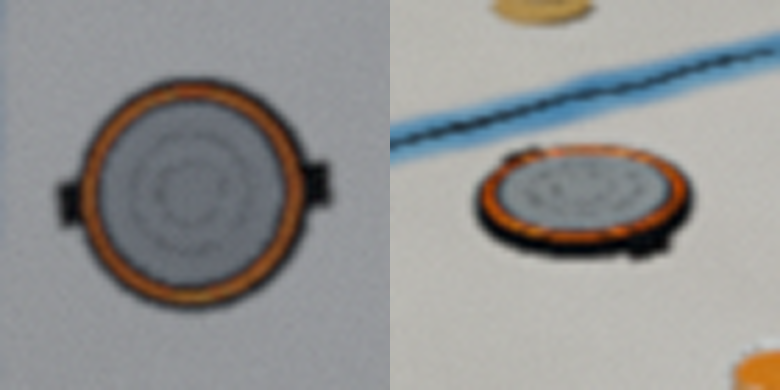

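Both views agree within about 4 mm: amber (441,-11), red (471,-149.5), plate (447.7,195.5). I'll swing to amber on an inward path and turn so the fingers close along world y.

Emit:
step_arm(
  increments=[-0.296,-0.275,0.031,0,0,-23.4,-0.296,-0.275,0.031,0,0,-23.4,-0.296,-0.275,0.031,0,0,-23.4,-0.296,-0.275,0.031,0,0,-23.4,-0.296,-0.275,0.031,0,0,-23.4,-0.296,-0.275,0.031,0,0,-23.4,-0.296,-0.275,0.031,0,0,-23.4,-0.41,-0.51,0.081,0,0,-23.4,-0.41,-0.51,0.081,0,0,-23.4,-0.41,-0.51,0.081,0,0,-23.4,-0.41,-0.51,0.081,0,0,-23.4,-0.41,-0.51,0.081,0,0,-23.4],
  gripper=0.072,
)

```text
t: 2.0
ee_pos: [441.1, -15.3, 150.0]
eef_rot: [[-1.0, 0.006, -0.001], [0.006, 1.0, -0.001], [0.001, -0.001, -1.0]]
ft_force: [-0.1, 0.9, -0.1]
gripper_width: 0.846
grip_force: 0.0
```

Emit:
step_arm(
  increments=[0,0,0.05,0,0,0,0,0,0.1,0,0,0,0,0,0.1,0,0,0,0,0,0.1,0,0,0],
)

```text
t: 2.5
ee_pos: [442.7, -11.1, 51.6]
eef_rot: [[-1.0, -0.0, 0.001], [-0.0, 1.0, 0.0], [-0.001, 0.0, -1.0]]
ft_force: [0.0, 0.7, 0.7]
gripper_width: 0.844
grip_force: 0.0
```

```bash
python3 - <<'E'
from h import *
a=manip.capture("side");b=manip.capture("top")
cv2.imwrite("pics/c1.png",np.hstack([cv2.resize(a[130:260,180:310,::-1],(390,390),interpolation=2),cv2.resize(b[140:240,210:310,::-1],(390,390),interpolation=2)]))
print(manip.get_obs()["ee_pos"])
E
```

```text
[443.43961568 -10.90223128  52.23875022]
```

View pics/c1.png

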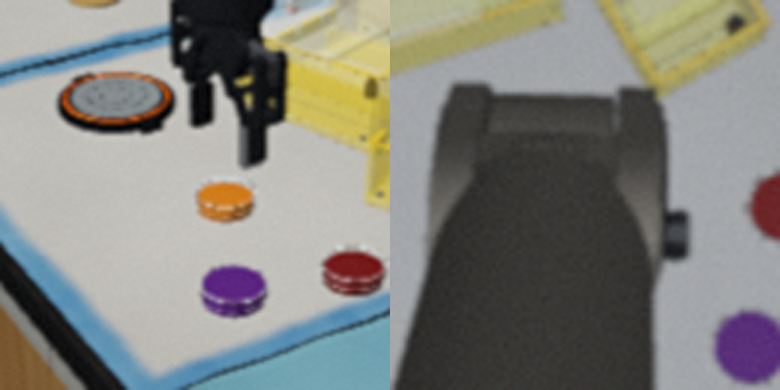

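The side crop shows the two finger tips at about (264,183) and (247,171) above amber. I'll check them against the projection.

```bash
python3 - <<'E'
from h import *
np.set_printoptions(precision=1,suppress=True)
m=manip.camera_model("side");V=np.array(m["view"])
def pr(p):
    q=V[:3,:3]@p+V[:3,3];return np.array([m["fx"]*q[0]/q[2]+m["cx"],m["fy"]*q[1]/q[2]+m["cy"]])
p=manip.get_obs()["ee_pos"]
for s in(-1,1):
  for dx in(-11,11): print(s,dx,pr(p+[dx,s*40,9]),pr(p+[dx,s*36,9]))
for q in([441,-11,9],[441,-9,9],[441,-13,9]): print(pr(np.array(q)))
print(p)
E
```

```text
-1 -11 [259.8 185.6] [258.9 184.9]
-1 11 [267.8 183.3] [266.9 182.5]
1 -11 [242.7 171.8] [243.5 172.4]
1 11 [250.4 169.6] [251.3 170.3]
[254.1 196.4]
[253.7 196.1]
[254.5 196.8]
[443.4 -10.9  52.2]
```

The tips project where they appear. I'll descend to TCP z≈2.5 and grip.

Emit:
step_arm(
  increments=[0.002,0,0.02,0,0,0,0.002,0,0.035,0,0,0,0.002,0,0.044,0,0,0,0.002,0,0.048,0,0,0,0.002,0,0.048,0,0,0,0.002,0,0.048,0,0,0],
)

```text
t: 3.35
ee_pos: [440.1, -11.1, 2.5]
eef_rot: [[-1.0, -0.0, 0.0], [-0.0, 1.0, 0.0], [-0.0, 0.0, -1.0]]
ft_force: [-0.5, 0.5, 0.3]
gripper_width: 0.842
grip_force: 0.0
```

Emit:
step_arm(
  increments=[0,0,0,0,0,0,0,0,0,0,0,0,0,0,0,0,0,0,0,0,0,0,0,0,0,0,0,0,0,0],
  gripper=0.04,
  grip_force=25,
)

```text
t: 3.98
ee_pos: [440.0, -11.1, 2.8]
eef_rot: [[-1.0, -0.001, 0.001], [-0.001, 1.0, 0.0], [-0.001, 0.0, -1.0]]
ft_force: [-1.4, 0.5, 5.8]
gripper_width: 0.573
grip_force: 24.8
```

Emit:
step_arm(
  increments=[0,0,-0.02,0,0,0,0,0,-0.05,0,0,0,0,0,-0.08,0,0,0,0,0.05,-0.08,0,0,0,-0.004,0.1,-0.08,0,0,0,-0.006,0.15,-0.08,0,0,0,-0.008,0.19,-0.08,0,0,0,-0.008,0.206,-0.08,0,0,0,-0.008,0.206,-0.08,0,0,0,-0.008,0.206,-0.08,0,0,0],
)

```text
t: 5.22
ee_pos: [447.6, 192.8, 82.2]
eef_rot: [[-1.0, 0.002, -0.001], [0.002, 1.0, -0.001], [0.001, -0.001, -1.0]]
ft_force: [-0.3, 0.5, 0.3]
gripper_width: 0.566
grip_force: 26.4
```

```bash
python3 - <<'E'
from h import *
a=manip.capture("side")
cv2.imwrite("pics/c2.png",cv2.resize(a[80:210,160:290,::-1],(520,520),interpolation=2))
s=manip.get_obs();print(s["ee_pos"],s["gripper_width"],s["grip_force"])
E
```

```text
[447.63884953 192.75875796  82.21404916] 0.5674605232498643 26.39737755060196
```

View pics/c2.png

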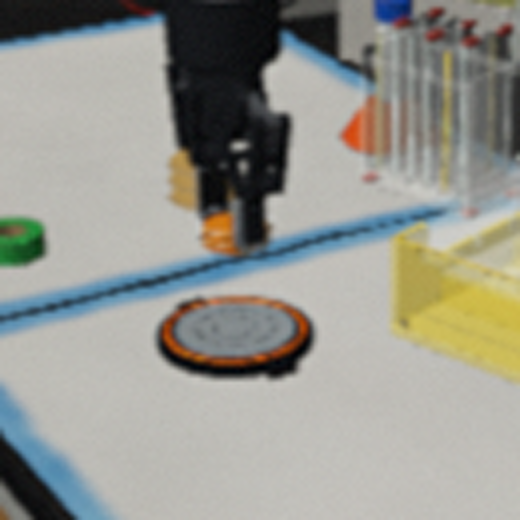

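The amber dish hangs level in the fingers above the base. Lowering it 67 mm to the plate, with a 3 mm y correction.

Emit:
step_arm(
  increments=[0,0.003,0.03,0,0,0,0,0.003,0.05,0,0,0,0,0.003,0.06,0,0,0,0,0.003,0.064,0,0,0,0,0.003,0.066,0,0,0,0,0.003,0.067,0,0,0,0,0.003,0.067,0,0,0,0,0.003,0.067,0,0,0],
)

```text
t: 6.28
ee_pos: [447.8, 198.1, 15.6]
eef_rot: [[-1.0, -0.001, 0.0], [-0.001, 1.0, 0.0], [-0.0, 0.0, -1.0]]
ft_force: [-0.3, -0.5, -0.6]
gripper_width: 0.568
grip_force: 26.4
```

Emit:
step_arm(
  increments=[0,-0.002,0,0,0,0,0,-0.002,0.0005,0,0,0,0,-0.002,0.001,0,0,0,0,-0.002,0.001,0,0,0],
)

```text
t: 6.78
ee_pos: [447.7, 195.7, 14.8]
eef_rot: [[-1.0, -0.0, -0.0], [-0.0, 1.0, -0.0], [0.0, -0.0, -1.0]]
ft_force: [-2.1, -1.5, 9.1]
gripper_width: 0.569
grip_force: 27.2
```

Contact (9 N upward at z 14.8). Releasing, then raising.

Emit:
step_arm(
  increments=[0,0,0,0,0,0,0,0,0,0,0,0,0,0,0,0,0,0,0,0,0,0,0,0],
  gripper=0.072,
)

```text
t: 7.28
ee_pos: [447.6, 195.9, 14.2]
eef_rot: [[-1.0, -0.001, -0.0], [-0.001, 1.0, -0.0], [0.0, -0.0, -1.0]]
ft_force: [0.1, 0.4, 0.1]
gripper_width: 0.842
grip_force: 0.0
```

Emit:
step_arm(
  increments=[0,0,-0.02,0,0,0,0,0,-0.06,0,0,0,0,0,-0.085,0,0,0,0.006,-0.06,-0.085,0,0,0,0.006,-0.12,-0.085,0,0,0,0.006,-0.18,-0.085,0,0,0,0,-0.24,-0.085,0,0,0,-0.01,-0.3,-0.085,0,0,0,-0.023,-0.345,-0.085,0,0,0,-0.023,-0.345,-0.085,0,0,0,-0.023,-0.345,-0.085,0,0,0],
)

```text
t: 8.65
ee_pos: [470.5, -148.4, 99.0]
eef_rot: [[-1.0, -0.001, -0.001], [-0.001, 1.0, 0.001], [0.001, 0.001, -1.0]]
ft_force: [-0.2, 0.2, 0.1]
gripper_width: 0.841
grip_force: 0.0
```

```bash
python3 - <<'E'
from h import *
np.set_printoptions(precision=1,suppress=True)
a=manip.capture("side");b=manip.capture("top")
cv2.imwrite("pics/c3.png",np.hstack([cv2.resize(a[130:260,190:320,::-1],(390,390),interpolation=2),cv2.resize(b[152:252,127:227,::-1],(390,390),interpolation=2)]))
for c,im,(u0,v0),r in(("top",b,(176,201),14),("side",a,(218,160),14)):
    hsv=cv2.cvtColor(np.ascontiguousarray(im),cv2.COLOR_RGB2HSV)
    m=(hsv[...,1]>110)&(hsv[...,0]<25)
    yy,xx=np.mgrid[:384,:512];m&=((xx-u0)**2+((yy-v0)*(1 if c=="top" else 1.9))**2<r*r)
    ys,xs=np.nonzero(m);uv=((xs.min()+xs.max())/2,(ys.min()+ys.max())/2);print(c,m.sum(),uv,xs.mean(),ys.mean(),at(c,(xs.mean(),ys.mean()),21))
s=manip.get_obs();print(s["ee_pos"],s["gripper_width"])
E
```

```text
top 231 (np.float64(175.5), np.float64(200.0)) 175.6969696969697 200.1991341991342 [449.9 196.1  21. ]
side 168 (np.float64(217.0), np.float64(159.5)) 218.41666666666666 159.13690476190476 [449.2 194.4  21. ]
[ 470.6 -147.5   99.1] 0.8405116089762857
```

View pics/c3.png

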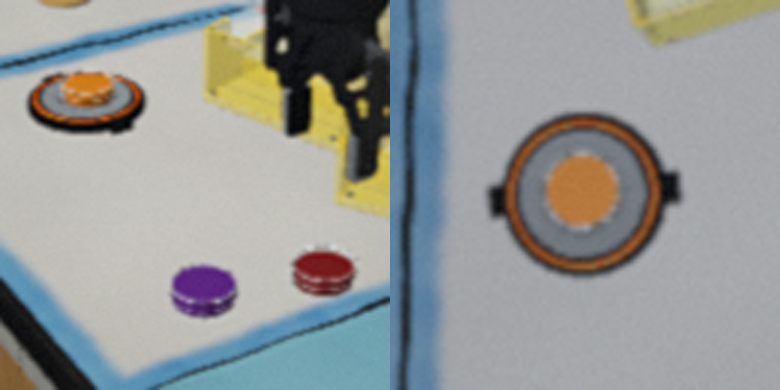

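The amber dish sits centred on the plate (about 450,195), and red is undisturbed. Now I'll descend on red.

Emit:
step_arm(
  increments=[0,-0.002,0.04,0,0,0,0,-0.002,0.065,0,0,0,0,-0.002,0.082,0,0,0,0,-0.002,0.091,0,0,0,0,-0.002,0.096,0,0,0,0,-0.002,0.096,0,0,0,0,-0.002,0.096,0,0,0],
)

```text
t: 9.62
ee_pos: [471.3, -151.2, 3.8]
eef_rot: [[-1.0, -0.0, 0.001], [-0.0, 1.0, -0.0], [-0.001, -0.0, -1.0]]
ft_force: [-1.0, 0.4, -0.5]
gripper_width: 0.846
grip_force: 0.0
```

Emit:
step_arm(
  increments=[0,0,0,0,0,0,0,0,0,0,0,0,0,0,0,0,0,0,0,0,0,0,0,0,0,0,0,0,0,0],
  gripper=0.04,
  grip_force=25,
)

```text
t: 10.25
ee_pos: [471.2, -151.1, 4.0]
eef_rot: [[-1.0, -0.0, 0.001], [-0.0, 1.0, 0.0], [-0.001, 0.0, -1.0]]
ft_force: [-2.1, 1.0, 6.2]
gripper_width: 0.567
grip_force: 24.8
```

Emit:
step_arm(
  increments=[0,0,-0.02,0,0,0,0,0,-0.06,0,0,0,0,0,-0.09,0,0,0,0.01,0.05,-0.09,0,0,0,0.02,0.1,-0.09,0,0,0,0.025,0.16,-0.09,0,0,0,0.025,0.22,-0.09,0,0,0,0.025,0.28,-0.09,0,0,0,0.0225,0.325,-0.09,0,0,0,0.0225,0.346,-0.09,0,0,0,0.0225,0.346,-0.09,0,0,0,0.0225,0.346,-0.09,0,0,0],
)

```text
t: 11.75
ee_pos: [448.1, 193.5, 93.3]
eef_rot: [[-1.0, 0.001, -0.0], [0.001, 1.0, -0.001], [0.0, -0.001, -1.0]]
ft_force: [0.4, -0.4, 0.6]
gripper_width: 0.566
grip_force: 26.3
```

Emit:
step_arm(
  increments=[0,0,0.03,0,0,0,0,0,0.045,0,0,0,0,0,0.054,0,0,0,0,0,0.057,0,0,0,0,0,0.057,0,0,0,0,0,0.057,0,0,0],
)

```text
t: 12.5
ee_pos: [448.6, 195.1, 36.8]
eef_rot: [[-1.0, -0.001, 0.001], [-0.001, 1.0, 0.001], [-0.001, 0.001, -1.0]]
ft_force: [0.7, 0.1, -0.3]
gripper_width: 0.568
grip_force: 26.3
```

```bash
python3 - <<'E'
from h import *
a=manip.capture("side")
cv2.imwrite("pics/c4.png",cv2.resize(a[100:200,170:270,::-1],(500,500),interpolation=2))
s=manip.get_obs();print(s["ee_pos"],s["gripper_width"],s["grip_force"],s["ft_force"])
E
```

```text
[448.534306   195.11171917  36.79243153] 0.5675514827954649 26.268110275268555 [ 0.65721083  0.00322593 -0.13472165]
```

View pics/c4.png

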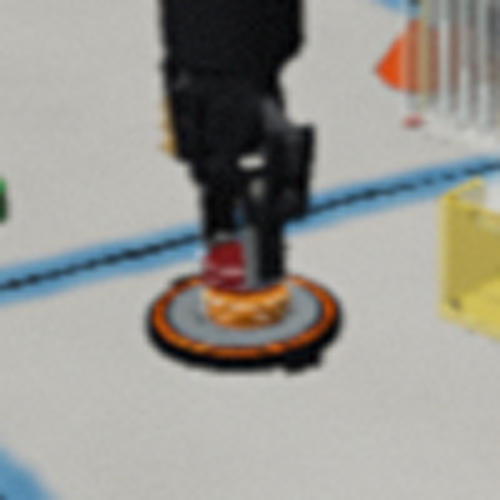

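The red dish is held level, right above the amber one. Lowering the last few millimetres.

Emit:
step_arm(
  increments=[0,0,0.002,0,0,0,0,0,0.004,0,0,0,0,0,0.005,0,0,0,0,0,0.0055,0,0,0,0,0,0.0055,0,0,0],
)

```text
t: 13.18
ee_pos: [448.1, 194.9, 31.0]
eef_rot: [[-1.0, -0.001, -0.0], [-0.001, 1.0, 0.0], [0.0, 0.0, -1.0]]
ft_force: [-0.9, -0.2, 3.5]
gripper_width: 0.571
grip_force: 26.7
```

Light contact at the expected height. Releasing and raising.

Emit:
step_arm(
  increments=[0,0,0,0,0,0,0,0,0,0,0,0,0,0,0,0,0,0,0,0,0,0,0,0],
  gripper=0.072,
)

```text
t: 13.68
ee_pos: [448.2, 194.9, 30.8]
eef_rot: [[-1.0, -0.001, 0.0], [-0.001, 1.0, 0.0], [-0.0, 0.0, -1.0]]
ft_force: [-0.3, 0.5, -0.5]
gripper_width: 0.841
grip_force: 0.0
```

Emit:
step_arm(
  increments=[0,0,-0.02,0,0,0,0,0,-0.06,0,0,0,0,0,-0.1,0,0,0,0,-0.06,-0.1,0,0,0,0,-0.12,-0.1,0,0,0,0,-0.18,-0.1,0,0,0,0,-0.2,-0.1,0,0,0,0,-0.2,-0.1,0,0,0,0,-0.2,-0.1,0,0,0],
)

```text
t: 14.8
ee_pos: [448.4, -3.9, 130.8]
eef_rot: [[-1.0, -0.002, -0.0], [-0.002, 1.0, 0.0], [0.0, 0.0, -1.0]]
ft_force: [-0.5, -0.8, -0.1]
gripper_width: 0.842
grip_force: 0.0
```

```bash
python3 - <<'E'
from h import *
np.set_printoptions(precision=1,suppress=True)
a=manip.capture("side");b=manip.capture("top")
cv2.imwrite("pics/c5.png",np.hstack([cv2.resize(a[110:210,170:270,::-1],(390,390),interpolation=2),cv2.resize(b[152:252,127:227,::-1],(390,390),interpolation=2)]))
for c,im in(("top",b),("side",a)):
    for r in manip.spot_in(c,"dish_red")[:3]: print(c,r["conf"],np.array(r["uv"]),at(c,r["uv"],38))
s=manip.get_obs();print(s["t"],s["ee_pos"],s["gripper_width"],s["ft_force"])
E
```

```text
top 0.79 [173.3 200.8] [447.1 198.3  38. ]
top 0.72 [302.9 230.3] [ 374.9 -125.3   38. ]
side 0.63 [215.6 149.3] [455.6 222.6  38. ]
side 0.53 [256.1 228. ] [ 353.6 -164.9   38. ]
15.0 [448.4  -3.9 130.7] 0.8442746191922521 [-0.1 -0.9  0.7]
```

View pics/c5.png

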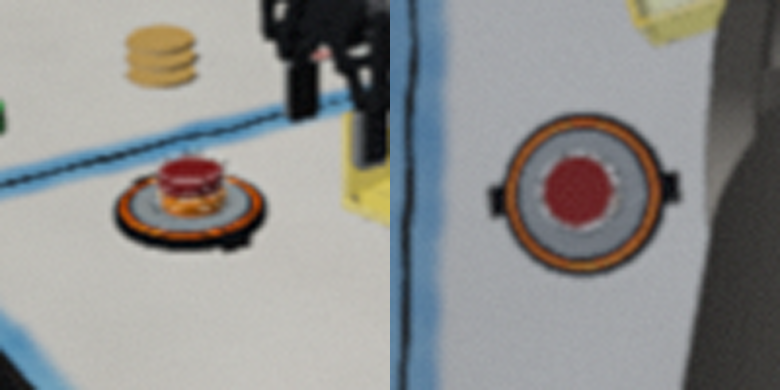

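The red dish lies squarely on the amber one, centred on the plate, and the hand is clear.

```bash
python3 -c "
from bench import manip
print(manip.sign_off())"
```

```text
the job is handed in; nothing more can be done
None
```

I set the amber dish in the middle of the steel plate, stacked the red dish squarely on top, left the green and purple dishes alone, and handed the job in at about 15 s. The last pictures show both dishes centred, but no verdict came back.

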